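Clear the bin lid and hold it open at the mark

ROBOT

A 7-joint arm with a two-finger parallel gripper is mounted at the origin on the work surface. World frame = base frame: x ahead of the robot, y to its left, z up, the work surface at z = 0. Lengths are in mm, angles in rad, forces in N, time in s.
With the tool pointing down it reaches from about 400 to 850 mm from the base axis. Payload 6.9 kg.
Tool frame: the origin (TCP) lies midway between the tips of the shut fingers; the grasp point (between the pads) lies 19 mm behind it; z points along the fingers, y is the line along which they close (so a half turn about z gives the same grasp; the last joint's range is limited). The gripper opens to 85 mm and grips with 20 to 120 N. Pads are 22 mm wide; open, the fingers measure 114 mm over their backs; the gripper's body (76 mm by 85 mm) begins 54 mm behind the grasp point. The pads swing forward as they close: fully open they stand 13 mm farther back than shut.
Start: joints at [1.226, 0.507, -0.238, 1.5, 0.126, 1.149, -0.155], TCP at [271.711, -562.836, 231.275] pointing down, gripper open.
Joint ranges: [-3.08, 3.08], [-0.24, 2.05], [-1.43, 1.35], [0, 2.5], [-1.52, 4.66], [0.17, 1.96], [-2.89, 2.89]. Speed limits (rad/s): [2.39, 2.39, 3.14, 3.14, 3.14, 3.14, 3.14].

INTERFACE

Orientations are given as a rotation vector (axis times angle).
In Python, from cell import manip, viewer gives the robot as it stands.
- The arm moves only by the shell command python3 -m creep 'ROWS'. ROWS is text: rows parted by semicolons, each of 5 numbers parted by spaces: the closure in counts, from 0 (fully open) to 255 (shut), then the shift along the tool's x, y, z in m, then the turn about the tool's z in rad. A call has 1 to 10 rows; each row shifts and turns the commanded pose from where the row before left it, along the tool's axes as they then stand; what a row does not reach is not made up. A row lasts 1/8 s, in which the tool goes at most 62.5 mm and 10.7 degrees, less where a joint would pass 70% of its speed; a pose out of reach is approached as far as the arm can. A call with a gripper value outside its range is refused whole. The fingers move at their own pace and stop on an object; the grip force is fixed at half the most. Time passes only in rows, so rows that do not move let the fingers close. It gives the time, the measured TCP pose, the force, the opening and the grip force at its end, in the units of the state.
- manip.state(): the state, without advancing time (a new reading comes with each control period).
- viewer.capture(name): name is "scene" or "side" or "wrist"; returns the picture (384x512x3 uint8, red, green, blue); there is no depth.
- viewer.camera_params(name): a dict with "fx", "fy", "cx", "cy" (pixels), "pose" (4x4, takes a point from camera to world coordinates); the wrist camera has in their place "T_tool_cam" (4x4, takes a point from camera to tool coordinates, whose origin is the TCP and whose axes are the flange's). Camera axes: x right, y up, looking along -z (the intrinsics and any distortion apply to the point x, -y, -z); pixel columns grow to the right and rows downward; lengths in mm; the calibration is good to about 2 mm. A picture is of the moment at which its call begins: read the wrist's pose just before it. camera_params takes no time and is no camera call.
- manip.close_job(): hands the job in; it is judged then, once.
The state is a dict: "t": time; "joint_positions": joint angles; "qvel": joint speeds; "joint_efforts": joint torques, N m; "ee_pos": TCP position; "tcp_rot": TCP orientation; "ft_force": force on the tool from outside, world axes, zero at the start; "ft_torque": the same for the moment, N m; "finger_gap": opening from 0.0 (shut) to 1.0 (fully open); "finger_force": force on a finger pad.
Only numpy, scipy, OpenCV 4.12 (cv2) and the standard library are available. Lean on these libraries where they do the work, as an engineer would, in place of code of your own. Each camera call takes 0.05 s, during which the arm holds its last target. There are 200 camera calls.

TASK

Take the purple caddy off the lid of the blue bin, keeping it upright, and hang it by its handle bar across both prongs of the hook stand. Then raise the bin's lid by its handle until it lines up with the red pointer on the bin's side, and finish while still holding it there in the gripper, since it falls shut if let go. Do not shift the pointer or the other things on the table.

Things in the scene. Friction and masses are not known exactly. Their poses are not given: they have to be found in the camera images.
- bin: Fixed blue dry-goods bin, 220 mm (x) by 280 mm (y) by 80 mm high, with a flat light-grey lid (top face 89 mm above the table when shut). Origin: centre of its underside; z up, x away from the robot (turned up to 0.25 rad). The lid is hinged along the upper edge nearest the robot, parallel to y: its far edge swings up and towards the robot.
- lid (a joint): Lid opening angle in rad: 0 = shut and level, grows as the far edge rises, up to 1.3. The lid (8 mm thick, 0.35 to 0.7 kg) has a nearly free hinge: it falls shut when let go.
- lid_hinge (a point): Middle of the lid's hinge line: in the bin's frame at x -110 mm, y 0, z 81 mm. Does not move as the lid turns.
- lid_grip (a point): Middle of the lid's handle: dark steel round bar, 12 mm thick, 120 mm long, parallel to the hinge, centre 35 mm off the lid's top face, on two end posts; it can turn between the finger pads. From the hinge line it is 190 mm along the lid's x (in the lid's plane) and 43 mm along its z (out of the top). Axes turn with the lid; equal to the bin's when shut.
- pointer (a joint): Angle in rad of the red pointer on the bin's +y side, measured like the lid's angle about practically the same hinge line (0 = level, pointing away from the robot; set between 0.55 and 0.95). It marks the wanted lid angle: lined up when joint lid equals joint pointer. Stiff, stays as set.
- pointer_tip (a point): Tip of the red pointer, a red rod 10 mm thick, 100 mm long, with a 16 mm ball end, in a plane 13 mm outside the bin's +y wall; its x runs along the pointer. The tip is at most 175 mm above the table.
- caddy: Loose purple open tub (caddy), 90 mm (x) by 150 mm (y), tub 55 mm high, 0.17 to 0.35 kg, standing on the shut lid between hinge and lid handle. Origin: centre of its underside, z up. Two uprights (12 by 8 mm) at its y ends, centres 72 mm off, carry its handle bar.
- caddy_bar (a point): Middle of the caddy's handle bar: 12 mm square, along the caddy's y, 136 mm clear length, 115 mm above the caddy's underside, 54 mm of free space between rim and bar. Can be gripped here from above, closing along the caddy's x. Axes as the caddy.
- stand: Fixed steel stand: foot 150 mm square, 12 mm thick; post 18 mm thick, 190 mm high, 120 mm along x from the origin. A hook of two parallel level prongs, 8 mm thick, reaches from the post towards the robot (stand's -x). Origin on the table 30 mm short of the seat; x away from the robot (turned up to 0.35 rad), z up.
- stand_seat (a point): Middle of the caddy's bar when hung: stand frame x 30, y 0, z 170 mm (prong tops at 164). Prongs at y -36 and +36 mm from here, level from the post (x +90) to x -35, then turned up to tips at x -41, 15 mm above the prong tops. Bar lies across both; fingers fit between. Come in from the tips' side, prongs between rim and bar, then lower.
- mug: Bystander, loose: white ceramic mug, 80 mm across, 90 mm high; origin at the middle of its underside.
- jar: Bystander, loose: amber glass jar with white cap, 72 mm across, 110 mm high; origin at the middle of its underside.
- can: Bystander, loose: tin can with red label, 68 mm across, 100 mm high; origin at the middle of its underside.
- bowl: Bystander, loose: yellow plastic bowl, 130 mm across, 55 mm high; origin at the middle of its underside.
- bottle: Bystander, loose: green plastic bottle, 66 mm across, 190 mm high; origin at the middle of its underside.
- roll: Bystander, loose: upright white paper towel roll, 110 mm across, 200 mm high; origin at the middle of its underside.
- spoon: Bystander, loose: spoon lying flat; origin at the underside, it lies along its x.
Mind the look-alikes: they are no part of the job. Leave any turquoise look-alike of the stand alone. Several things have the shape of the caddy; the one meant has the colours described above.

How it is judged:
By the outcome, as a careful person would: the job done as asked, in the order asked, and still so for the second after the job is handed in, while the arm keeps its last pose, push and grip.
It also fails if it takes over 62 s, if anything falls off the work surface, if the arm or the gripper's body presses on something with over 40 N, if the wrist force passes 120 N, or if a joint passes its speed limit or range.

## Working session

There is one attempt and no reset: what is moved stays moved. The work goes in short steps, Python scripts to look and compute and a shell command to move; the robot and the scene stay as the last step left them, time stands still between calls to the robot, and variables do not carry over. Pictures are saved under pics/ and viewed, at most 10 in all, crops included, and the job is handed in when it is done.

```bash
mkdir -p pics
python3 - <<'E'
from cell import manip, viewer
import cv2,numpy as np
s=manip.state();print({k:np.round(v,3).tolist() for k,v in s.items()})
for n in ("scene","side"):
    im=viewer.capture(n);np.save(f"{n}0.npy",im);cv2.imwrite(f"pics/{n}0.png",cv2.resize(im[:,:,::-1],(800,600)))
    p=viewer.camera_params(n);print(n,{k:np.round(v,3).tolist() for k,v in p.items()})
print({k:np.round(v,3).tolist() for k,v in viewer.camera_params("wrist").items()})
E
```

```text
{'t': 0.0, 'joint_positions': [1.227, 0.508, -0.238, 1.501, 0.126, 1.149, -0.155], 'qvel': [0.001, 0.001, -0.001, 0.001, -0.001, 0.001, -0.001], 'joint_efforts': [0.001, -62.058, -2.186, -24.965, 0.013, 0.012, -0.0], 'ee_pos': [271.437, -562.413, 230.43], 'tcp_rot': [-3.061, -0.7, 0.001], 'ft_force': [-0.217, 0.31, -0.454], 'ft_torque': [0.022, -0.01, -0.035], 'finger_force': 0.0, 'finger_gap': 0.998}
scene {'fx': 370.275, 'fy': 370.275, 'cx': 262.622, 'cy': 188.431, 'pose': [[0.81, -0.5, 0.306, 892.819], [0.586, 0.687, -0.43, -550.569], [0.004, 0.527, 0.85, 1225.103], [0.0, 0.0, 0.0, 1.0]]}
side {'fx': 449.128, 'fy': 449.128, 'cx': 256.031, 'cy': 196.761, 'pose': [[-0.892, 0.333, -0.306, 66.429], [-0.452, -0.628, 0.634, 884.16], [0.019, 0.704, 0.71, 1156.424], [0.0, 0.0, 0.0, 1.0]]}
{'fx': 271.964, 'fy': 271.964, 'cx': 254.948, 'cy': 192.486, 'T_tool_cam': [[-0.0, 0.955, 0.295, 74.543], [1.0, 0.0, 0.0, -0.197], [0.0, 0.295, -0.955, -143.608], [0.0, 0.0, 0.0, 1.0]]}
```

View pics/scene0.png

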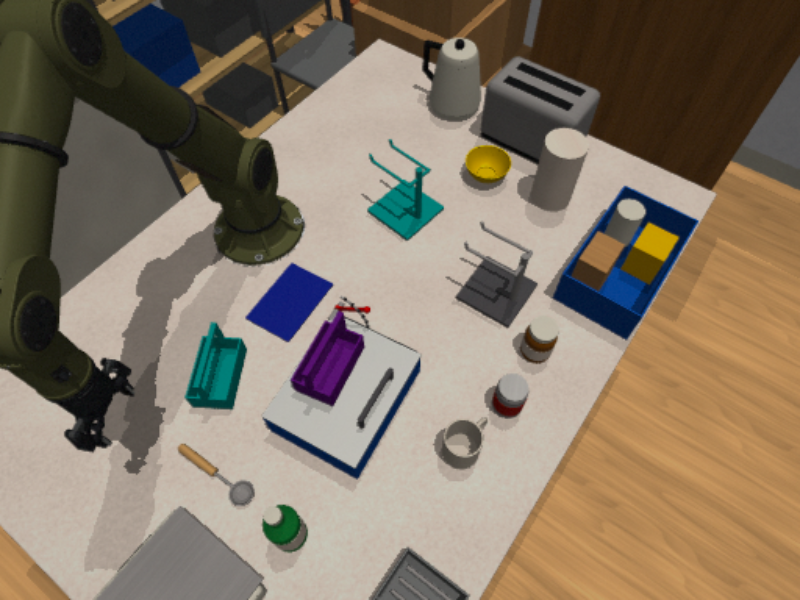

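View pics/side0.png

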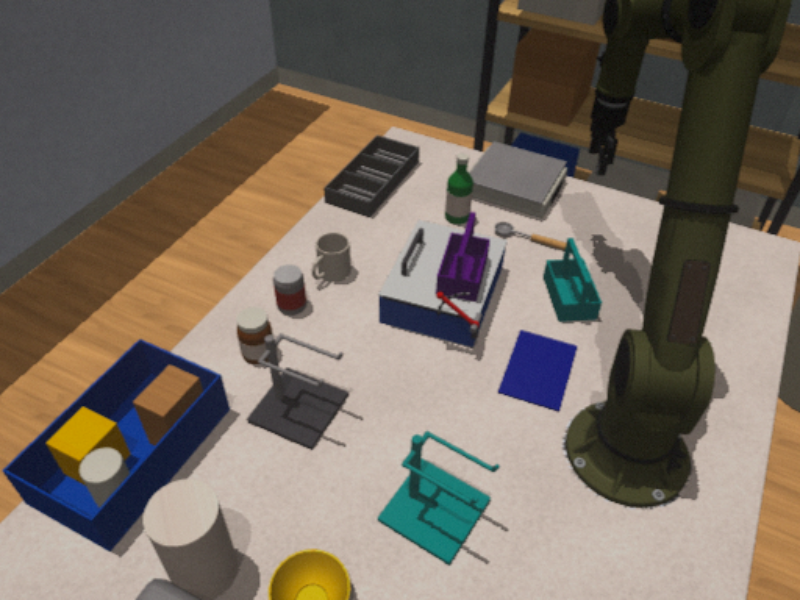

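Candidates (800x600 scene picture):
- **Caddy-shaped:** purple at (330,360) on the bin lid and turquoise at (217,370) on the table. The purple one on the lid is the one meant.
- **Stands:** dark grey/steel at (497,275) and turquoise at (405,195). The steel one is the one meant.
- **Pointer:** red, at (352,309) in scene and (458,310) in side.

I'll confirm these in enlarged crops.

Run:
```python
import cv2,numpy as np
def crop(n,x0,y0,w,h,k):
    im=np.load(f"{n}0.npy")[:,:,::-1][y0:y0+h,x0:x0+w]
    im=cv2.resize(im,None,fx=k,fy=k,interpolation=cv2.INTER_CUBIC)
    im=cv2.convertScaleAbs(im,alpha=1.5)
    for u in range((x0+19)//20*20,x0+w,20):
        cv2.putText(im,str(u),(int((u-x0)*k),8),0,.3,(0,0,255));cv2.line(im,(int((u-x0)*k),10),(int((u-x0)*k),16),(0,0,255))
    for v in range((y0+19)//20*20,y0+h,20):
        cv2.putText(im,str(v),(0,int((v-y0)*k)),0,.3,(0,0,255));cv2.line(im,(20,int((v-y0)*k)),(26,int((v-y0)*k)),(0,0,255))
    cv2.imwrite(f"pics/{n}crop.png",im)
crop("scene",160,138,190,148,4)
crop("side",150,130,185,150,4)
```

```text
(no output)
```

View pics/scenecrop.png

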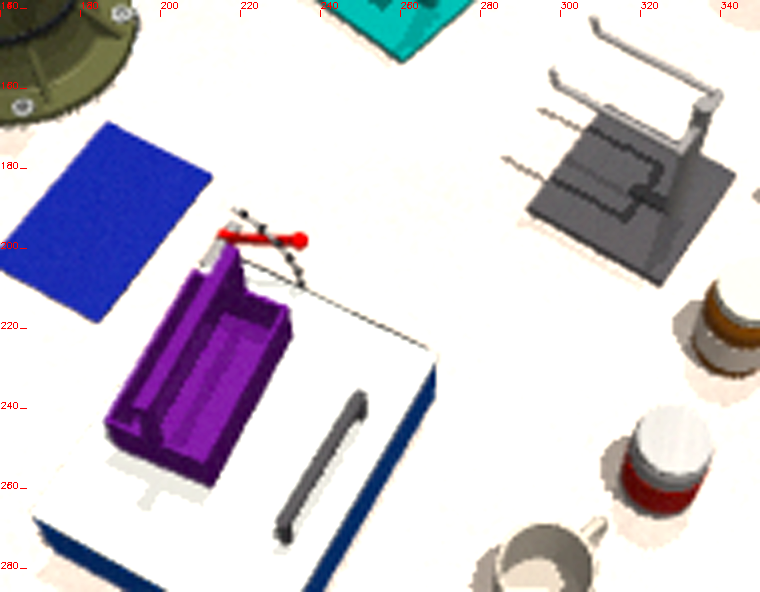

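View pics/sidecrop.png

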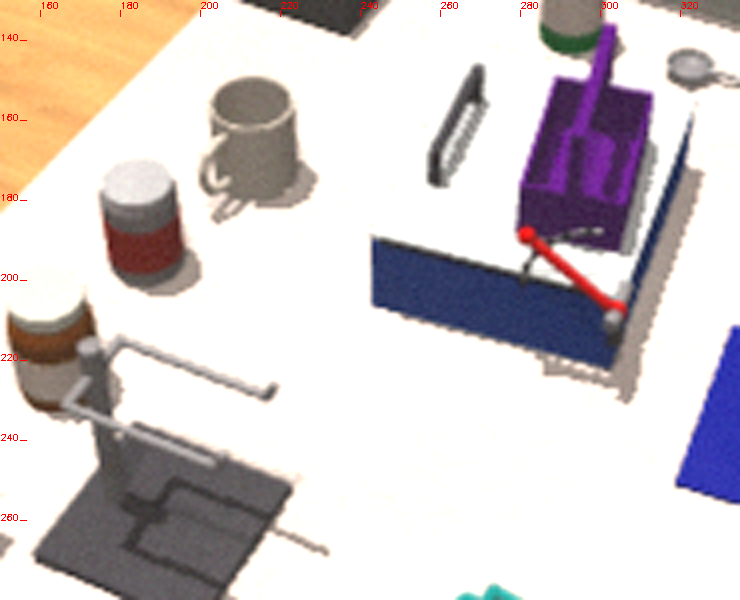

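The crops confirm the purple caddy on the light-grey lid, the steel stand, and the red pointer, with its ball at scene (235,198) and side (281,188). Next I triangulate the key points.

```bash
cat > h.py <<'E'
from cell import manip, viewer
import cv2,numpy as np
from scipy.spatial.transform import Rotation as R
def ray(n,uv,st=None):
    p=viewer.camera_params(n)
    if n=="wrist":
        T=np.eye(4);T[:3,:3]=R.from_rotvec(st["tcp_rot"]).as_matrix();T[:3,3]=st["ee_pos"];M=T@np.array(p["T_tool_cam"])
    else: M=np.array(p["pose"])
    d=np.array([(uv[0]-p["cx"])/p["fx"],-(uv[1]-p["cy"])/p["fy"],-1]);d=M[:3,:3]@d
    return M[:3,3],d/np.linalg.norm(d)
def plane(n,uv,z,st=None):
    o,d=ray(n,uv,st);return o+d*(z-o[2])/d[2]
def tri(r1,r2):
    A=np.zeros((3,3));b=np.zeros(3)
    for o,d in(r1,r2):
        P=np.eye(3)-np.outer(d,d);A+=P;b+=P@o
    x=np.linalg.solve(A,b)
    return x,[round(float(np.linalg.norm(np.cross(x-o,d))),1) for o,d in(r1,r2)]
def blob(im,lo,hi,box=None):
    h=cv2.cvtColor(im,cv2.COLOR_RGB2HSV);m=cv2.inRange(h,np.array(lo),np.array(hi))
    if box:
        k=np.zeros_like(m);x0,y0,x1,y1=box;k[y0:y1,x0:x1]=255;m&=k
    return m
E
python3 - <<'E'
from h import *
a,b=np.load("scene0.npy"),np.load("side0.npy")
P={"ptip":((235,198),(281.5,188.2)),"ppivot":((216.3,197),(305,207.5)),
"hndl+":((250.2,236.8),(259,172.5)),"hndl-":((231.2,272.5),(269.7,147.5)),
"bar+":((218,200),(295,163)),"bar-":((196,241),(302,137.5)),
"tip+":((308.5,143.3),(204.5,245)),"tip-":((298.3,156.3),(218,227.5)),
"end+":((340,162.3),(167,230.5)),"end-":((331.3,174.8),(180,215.5)),
"lidFar+":((268.8,226),(243,189.5))}
for k,(u,v) in P.items():
    x,e=tri(ray("scene",u),ray("side",v));print(k,x.round(1),e)
for n,u in(("near-",(168.8,267.3)),("far-",(228.5,297))):print(n,plane("scene",u,89).round(1))
for n,im,box in(("scene",a,(205,185,245,210)),("side",b,(270,175,320,220))):
    m=blob(im,(0,150,60),(8,255,255),box)|blob(im,(172,150,60),(180,255,255),box)
    ys,xs=np.nonzero(m);print(n,len(xs),xs.min(),xs.max(),ys.min(),ys.max(),cv2.fitLine(np.c_[xs,ys].astype(np.float32),2,0,.01,.01).ravel())
E
```

```text
ptip [448.9 -90.8 144.8] [2.0, 2.0]
ppivot [ 366.2 -101.5   84.3] [3.3, 3.3]
hndl+ [ 565.  -161.8  107.1] [2.1, 2.1]
hndl- [ 589.9 -295.5  113. ] [3.7, 3.7]
bar+ [ 435.3 -155.5  208.3] [2.5, 2.5]
bar- [ 469.6 -300.1  200.1] [1.5, 1.5]
tip+ [534.  238.7 168.1] [0.0, 0.0]
tip- [534.7 166.4 168.3] [1.7, 1.7]
end+ [665.  237.7 158. ] [2.3, 2.3]
end- [665.8 171.9 158.4] [3.9, 3.9]
lidFar+ [585.8 -83.6  82.7] [1.5, 1.5]
near- [ 415.3 -391.5   89. ]
far- [ 628.1 -353.6   89. ]
scene 52 215 236 195 199 [9.9852270e-01 5.4336667e-02 2.2528847e+02 1.9721153e+02]
side 84 280 306 186 208 [  0.76643986   0.6423161  291.61905    196.95238   ]
```

```bash
python3 -m creep '0 0 0 -0.05 0; 0 0 0 -0.05 0; 0 0.039 -0.028 0 0; 0 0.039 -0.028 0 0; 0 0.039 -0.028 0 0; 0 0.039 -0.028 0 0; 0 0.039 -0.028 0 0; 0 0.039 -0.028 0 0; 0 0.039 -0.028 0 0; 0 0.039 -0.028 0 0' && python3 -m creep '0 0 0 0 -0.165; 0 0 0 0 -0.165; 0 0 0 0 -0.165; 0 0 0 0 -0.165; 0 0 0 0 -0.165; 0 0 0 0 -0.165; 0 0 0 0 -0.165; 0 0 0 0 -0.165; 0 0 0 0 0;0 0 0 0 0'
cat > grab.py <<'E'
import sys
from h import *
import pickle
n=sys.argv[1]
s=manip.state();im=viewer.capture("wrist");pickle.dump((s,im),open(n+".pkl","wb"))
k=1.5625
o=cv2.convertScaleAbs(cv2.resize(im[:,:,::-1],(800,600),interpolation=cv2.INTER_CUBIC),alpha=1.3)
for u in range(0,512,32):cv2.putText(o,str(u),(int(u*k),9),0,.35,(0,0,255))
for v in range(32,384,32):cv2.putText(o,str(v),(0,int(v*k)),0,.35,(0,0,255))
cv2.imwrite(f"pics/{n}.png",o)
print(np.round(s["ee_pos"],1),np.round(s["tcp_rot"],3),s["t"],s["joint_positions"])
E
python3 grab.py w1
```

```text
t: 1.35
ee_pos: [455.6, -224.0, 331.1]
tcp_rot: [-3.062, -0.7, 0.001]
ft_force: [0.6, 1.1, 0.5]
finger_gap: 1.0
finger_force: 0.0
t: 2.6
ee_pos: [455.1, -225.5, 331.1]
tcp_rot: [-1.994, -2.427, 0.0]
ft_force: [-0.3, 0.2, 0.1]
finger_gap: 1.002
finger_force: 0.0
[ 455.1 -225.5  331.1] [-1.994 -2.427  0.   ] 2.6 [ 0.88017681  0.28918229 -0.6400987   1.61758743  0.17787208  1.29443096
  0.40648608]
```

View pics/w1.png

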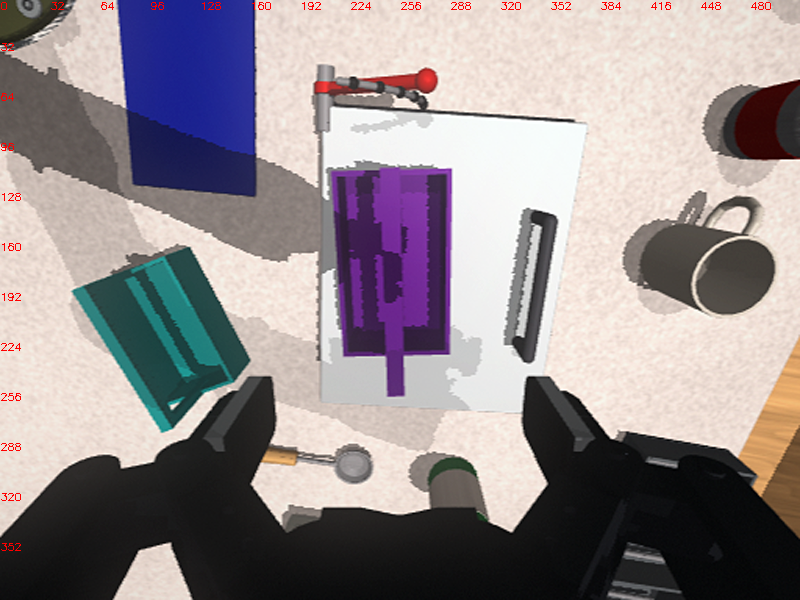

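The wrist view shows the purple bar's −y end at (253,253) and its +y end at (250,107). The lid handle runs from (349,136) to (338,230). The pointer ball is at (273,51), with its pivot at (203,56).

Run:
```python
from h import *
import pickle
s,im=pickle.load(open("w1.pkl","rb"))
W=lambda u,v,z:plane("wrist",(u/1.5625,v/1.5625),z,s)
m=blob(im,(125,60,20),(165,255,255));ys,xs=np.nonzero(m)
# bar rows below tub
for v in(240,246,250): print(v,xs[ys==v].min(),xs[ys==v].max())
print("ymax",ys.max())
b1=W(395,395,204);b2=W(390,168,210);b3=W(395,360,210)
print("bar",b1.round(1),b2.round(1),b3.round(1),"yaw",np.arctan2(-(b2-b3)[0],(b2-b3)[1]),"mid",(b1+b2)/2)
# tub rim at z=144
c=[W(332,170,144),W(452,168,144),W(343,356,144),W(449,354,144)];c=np.array(c);print("rim",c.round(1).tolist(),c.mean(0).round(1),np.arctan2(c[1]-c[0],1)[1],[np.arctan2((c[j]-c[i])[1],(c[j]-c[i])[0]).round(3) for i,j in((0,1),(2,3),(2,0),(3,1))])
h1=W(541,213,130);h2=W(524,357,130);print("hndl",h1.round(1),h2.round(1),((h1+h2)/2).round(1),"yaw",np.arctan2(-(h1-h2)[0],(h1-h2)[1]),np.linalg.norm(h1-h2))
l1=W(330,107,89);l2=W(585,123,89);l3=W(320,402,89);print("lid",l1.round(1),l2.round(1),l3.round(1),np.linalg.norm(l2-l1),np.linalg.norm(l3-l1),"yaw",np.arctan2((l2-l1)[1],(l2-l1)[0]),np.arctan2(-(l1-l3)[0],(l1-l3)[1]))
yaw=np.arctan2((l2-l1)[1],(l2-l1)[0])
yaw=np.mean([yaw,np.arctan2(-(l1-l3)[0],(l1-l3)[1]),np.arctan2(-(h1-h2)[0],(h1-h2)[1])])
ex=np.array([np.cos(yaw),np.sin(yaw),0]);ey=np.array([-np.sin(yaw),np.cos(yaw),0])
hm=(h1+h2)/2; hinge1=(l1+l3)/2; hinge2=hm-190*ex
print("yaw",yaw,"hinge from lid",hinge1.round(1),"from handle",hinge2.round(1),"from far", ((l1+l2)/2-140*ey-110*ex).round(1))
H=hinge2;
tips={"wrist":(273.3,51.2),"scene":(235,198),"side":(281.5,188.2)}
H0=H.copy();H0[2]=81
for yo in(149,153,157):
  for n,uv in tips.items():
    o,d=ray(n,uv,s);t=(yo-(o-H0)@ey)/(d@ey);p=o+d*t-H0
    print(yo,n,(p@ex).round(1),p[2].round(1),np.arctan2(p[2],p@ex).round(3),np.hypot(p@ex,p[2]).round(1))
rs={n:ray(n,u,s) for n,u in tips.items()}
for a,b in(("wrist","scene"),("wrist","side"),("scene","side")):
  x,e=tri(rs[a],rs[b]);q=x-H0;print(a,b,x.round(1),e,"bin",(q@ex).round(1),(q@ey).round(1),q[2].round(1),np.arctan2(q[2],q@ex).round(3))
```

```text
240 248 258
246 248 258
250 248 258
ymax 253
bar [ 467.2 -303.3  204. ] [ 434.6 -151.8  210. ] [ 461.4 -273.7  210. ] yaw 0.21656961968151808 mid [ 450.89191225 -227.55343853  207.        ]
rim [[391.2, -161.5, 144.0], [478.5, -142.8, 144.0], [422.8, -309.0, 144.0], [510.6, -289.8, 144.0]] [ 450.8 -225.8  144. ] 1.5173339470670464 [np.float64(0.211), np.float64(0.216), np.float64(1.782), np.float64(1.786)]
hndl [ 557.7 -162.1  130. ] [ 579.4 -285.5  130. ] [ 568.5 -223.8  130. ] yaw 0.17385285048363705 125.35960356702248
lid [ 374.1 -113.8   89. ] [586.3 -84.4  89. ] [ 404.9 -390.5   89. ] 214.3006661391083 278.44740759729973 yaw 0.1373355100309216 0.1109880421846004
yaw 0.14072546756638635 hinge from lid [ 389.5 -252.2   89. ] from handle [ 380.4 -250.4  130. ] from far [ 390.9 -253.2   89. ]
149 wrist 88.9 71.7 0.678 114.2
149 scene 92.1 63.8 0.606 112.0
149 side 88.1 65.3 0.638 109.7
153 wrist 90.0 50.1 0.508 103.0
153 scene 89.2 55.4 0.556 105.0
153 side 87.1 69.3 0.672 111.3
157 wrist 91.1 28.5 0.303 95.4
157 scene 86.3 47.1 0.499 98.3
157 side 86.2 73.3 0.705 113.1
wrist scene [448.  -87.5 138.4] [0.2, 0.2] bin 89.7 151.8 57.4 0.569
wrist side [447.  -89.6 147.2] [0.7, 0.7] bin 88.5 149.9 66.2 0.642
scene side [448.9 -90.8 144.8] [2.0, 2.0] bin 90.2 148.4 63.8 0.616
```

```bash
python3 -m creep '0 0 -0.0045 0.045 -0.019; 0 0 0 0.05 0; 0 0 0 0.03 0; 0 0 0 0.022 0; 0 0 0 0 0; 255 0 0 0 0; 255 0 0 0 0; 255 0 0 0 0; 255 0 0 0 0; 255 0 0 0 0' && python3 -m creep '255 0 0 0 0; 255 0 0 0 0; 255 0 0 0 0; 255 0 0 0 0'
```

```text
t: 3.9
ee_pos: [451.5, -226.4, 184.7]
tcp_rot: [1.966, 2.449, 0.001]
ft_force: [0.8, -0.2, 2.1]
finger_gap: 0.128
finger_force: 59.7
t: 4.4
ee_pos: [451.4, -226.4, 184.7]
tcp_rot: [1.966, 2.449, 0.001]
ft_force: [2.0, 0.4, 4.1]
finger_gap: 0.125
finger_force: 60.1
```

Run:
```python
from h import *
k=1.5625
for n,u,z in(("tipA",(371,157),175),("tipB",(392,143),175),("post",(418,172),190),("f1",(405,237),12),("f2",(443,208),12),("f3",(368,208),12),("roll",(553,205),0),("bowl",(487,180),20),("ambjar",(540,330),110)):
  print(n,plane("scene",(u[0]/k,u[1]/k),z).round(0))
```

```text
tipA [198. 251. 175.]
tipB [211. 321. 175.]
post [330. 267. 190.]
f1 [341. 199.  12.]
f2 [366. 339.  12.]
f3 [201. 219.  12.]
roll [600. 536.   0.]
bowl [412. 490.  20.]
ambjar [774. 106. 110.]
```

```bash
python3 -m creep '255 0 0 -0.02 0; 255 0 0 -0.045 0; 255 0 0 -0.045 0; 255 0.015 0.003 0 0; 255 0.03 0.007 0 0; 255 0.04 0.009 0 0; 255 0.04 0.009 0 0; 255 0.04 0.009 0 0; 255 0.04 0.009 0 0; 255 0.04 0.009 0 0' && python3 -m creep '255 0.035 0.006 0 0.1; 255 0.019 0.002 0 0.1; 255 0 0 0 0; 255 0 0 0 0' && python3 grab.py w2
```

```text
t: 5.65
ee_pos: [449.8, 26.0, 292.5]
tcp_rot: [-1.965, -2.448, 0.004]
ft_force: [0.5, -0.7, -3.0]
finger_gap: 0.132
finger_force: 59.1
t: 6.15
ee_pos: [448.9, 78.2, 293.3]
tcp_rot: [-2.199, -2.242, 0.004]
ft_force: [-0.3, -0.1, -3.4]
finger_gap: 0.126
finger_force: 59.1
[448.9  78.2 293.3] [-2.199 -2.242  0.004] 6.15 [ 0.36171513  0.23704966 -0.74541723  1.80498305  0.17411424  1.16889487
 -0.41926878]
```

View pics/w2.png

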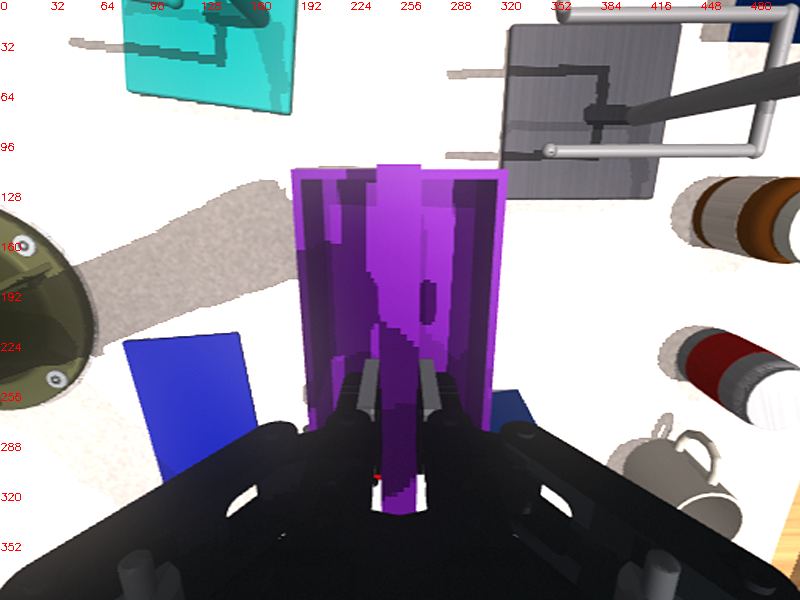

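The caddy is held level. The steel prongs are in view: the −y tip at (352,96), the −y root at (486,98), and the +y tip at (360,9), in native pixels.

Run:
```python
from h import *
import pickle
s,im=pickle.load(open("w2.pkl","rb"))
k=1.5625
W=lambda u,v,z:plane("wrist",(u/k,v/k),z,s)
a,b,c=W(549,149,178),W(563,13,178),W(760,153,160)
d,e=W(600,150,160),W(740,152,160);f,g=W(600,11,160),W(740,13,160)
for q in(a,b,c,d,e,f,g):print(q.round(1))
R0=R.from_rotvec(s["tcp_rot"]).as_matrix();print(np.arctan2(R0[1,1],R0[0,1]),R0[:,0])
print("yaw",np.arctan2(*(e-d)[1::-1]),np.arctan2(*(g-f)[1::-1]),np.arctan2(-(b-a)[0],(b-a)[1]))
```

```text
[532.6 166.3 178. ]
[531.6 233.8 178. ]
[668.3 167.3 160. ]
[569.9 167.2 160. ]
[655.9 167.6 160. ]
[558.1 240.7 160. ]
[637.  241.2 160. ]
0.019402927021085 [-1.94038797e-02  9.99811251e-01 -9.75976749e-04]
yaw 0.005597344025332471 0.0060387745440960315 0.01472238922177535
```

```bash
python3 -m creep '255 0.03 0.006 0 0.01; 255 0.04 0.008 0 0; 255 0.035 0.006 0 0; 255 0.0197 0.0034 0 0; 255 0 0 0.03 0; 255 0 0 0.04 0; 255 0 0 0.03 0; 255 0 0 0.0126 0; 255 0 0 0 0; 255 0 0 0 0'
python3 - <<'E'
from h import *
s=manip.state();print(s["ee_pos"],s["tcp_rot"])
im=viewer.capture("side");np.save("side2.npy",im)
cv2.imwrite("pics/side2.png",cv2.convertScaleAbs(cv2.resize(im[150:300,130:330,::-1],None,fx=4,fy=4,interpolation=cv2.INTER_CUBIC),alpha=1.4))
E
```

```text
t: 7.45
ee_pos: [472.5, 204.5, 182.8]
tcp_rot: [2.212, 2.23, 0.003]
ft_force: [-0.1, 1.1, -3.5]
finger_gap: 0.127
finger_force: 59.1
[472.46129818 204.47643148 182.80447118] [2.21233754 2.2295994  0.0026751 ]
```

View pics/side2.png

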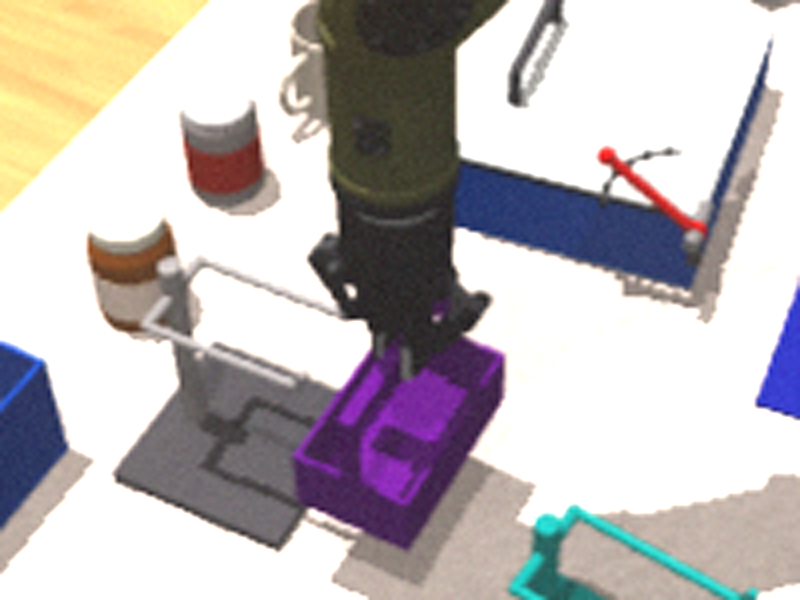

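The side view shows the caddy level, short of the prongs, with the prong tip at native (204,246) below the bar. Entering now.

```bash
python3 -m creep '255 -0.001 0.015 0 0; 255 0 0.02 0 0; 255 0 0.02 0 0; 255 0 0.018 0 0; 255 0 0.015 0 0; 255 0 0.012 0 0; 255 0 0 0 0; 255 0 0 0 0'
python3 - <<'E'
from h import *
s=manip.state();print(s["ee_pos"],s["ft_force"],s["tcp_rot"])
for i,n in enumerate(("side","scene")):
    im=viewer.capture(n)
    o=im[170:300,130:290] if n=="side" else im[110:240,240:400]
    L=o if i==0 else np.hstack([L,o])
cv2.imwrite("pics/c3.png",cv2.convertScaleAbs(cv2.resize(L[:,:,::-1],None,fx=2.5,fy=2.5,interpolation=cv2.INTER_CUBIC),alpha=1.4))
E
```

```text
t: 8.5
ee_pos: [571.3, 204.2, 181.7]
tcp_rot: [-2.212, -2.231, 0.001]
ft_force: [0.4, -0.4, -3.2]
finger_gap: 0.125
finger_force: 59.1
[571.295542   204.16038449 181.68559087] [ 0.39747971 -0.37747204 -3.16215126] [-2.21186025e+00 -2.23050936e+00  5.68054655e-04]
```

View pics/c3.png

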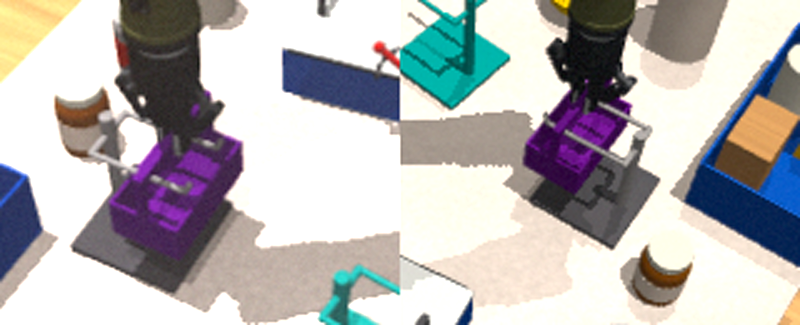

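Both prongs pass over the rim, inside the tub and below the bar, with no contact force. Lowering.

```bash
python3 -m creep '255 0 0.002 0.012 0; 255 0 0 0.009 0; 255 0 0 0.005 0; 255 0 0 0.003 0; 255 0 0 0.0015 0; 255 0 0 0 0; 255 0 0 0 0'
```

```text
t: 9.48
ee_pos: [573.9, 204.2, 151.5]
tcp_rot: [2.212, 2.23, 0.001]
ft_force: [0.2, -0.2, -2.7]
finger_gap: 0.128
finger_force: 59.1
```

```bash
python3 -m creep '255 0 0 0.001 0; 255 0 0 0.001 0; 255 0 0 0 0; 255 0 0 0 0'
```

```text
t: 9.98
ee_pos: [574.0, 204.2, 150.6]
tcp_rot: [2.212, 2.229, 0.002]
ft_force: [-2.6, -1.2, 7.0]
finger_gap: 0.124
finger_force: 60.5
```

```bash
python3 -m creep '110 0 0 0 0; 110 0 0 0 0; 110 0 0 0 0; 110 0 0 0 0; 110 0 0 -0.02 0; 110 0 0 -0.03 0; 110 0 0 -0.05 0; 110 0 0 -0.05 0; 110 0 0 0 0; 110 0 0 0 0'
python3 - <<'E'
from h import *
for i,n in enumerate(("side","scene")):
    im=viewer.capture(n)
    o=im[170:300,130:290] if n=="side" else im[110:240,240:400]
    L=o if i==0 else np.hstack([L,o])
cv2.imwrite("pics/c4.png",cv2.convertScaleAbs(cv2.resize(L[:,:,::-1],None,fx=2.5,fy=2.5,interpolation=cv2.INTER_CUBIC),alpha=1.4))
E
```

```text
t: 11.22
ee_pos: [573.5, 203.8, 298.6]
tcp_rot: [2.213, 2.23, -0.001]
ft_force: [0.4, -0.8, -0.7]
finger_gap: 0.57
finger_force: 0.0
```

View pics/c4.png

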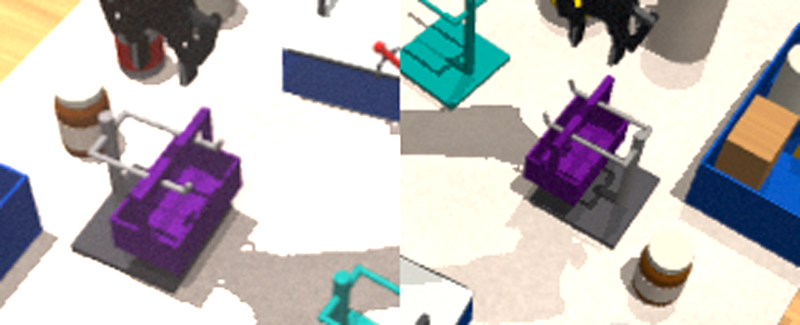

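The caddy hangs with its bar across both prongs, upright and released. Next I go to the bin, taking wrist views of the pointer on the way.

```bash
cat > pt.py <<'E'
import sys,pickle,os
from h import *
def proj(n,X,st):
    p=viewer.camera_params(n)
    if n=="wrist":
        T=np.eye(4);T[:3,:3]=R.from_rotvec(st["tcp_rot"]).as_matrix();T[:3,3]=st["ee_pos"];M=T@np.array(p["T_tool_cam"])
    else: M=np.array(p["pose"])
    c=np.linalg.inv(M)@np.r_[X,1];return np.array([p["cx"]-p["fx"]*c[0]/c[2],p["cy"]+p["fy"]*c[1]/c[2]])
def ball(n,im,st,guess=(448,-90,143)):
    g=proj(n,guess,st).astype(int)
    h=cv2.cvtColor(im,cv2.COLOR_RGB2HSV)
    m=((h[...,0]<8)|(h[...,0]>172))&(h[...,1]>150)&(h[...,2]>60)
    w=np.zeros_like(m);w[max(g[1]-45,0):g[1]+45,max(g[0]-45,0):g[0]+45]=1
    nn,lab,stt,cc=cv2.connectedComponentsWithStats((m&w).astype(np.uint8))
    if nn<2:return None
    i=1+stt[1:,4].argmax();ys,xs=np.nonzero(lab==i);P=np.c_[xs,ys].astype(float)
    vx,vy,x0,y0=cv2.fitLine(P.astype(np.float32),2,0,.01,.01).ravel()
    t=(P-[x0,y0])@[vx,vy]; pv=proj(n,np.array(guess)+[-80,-12,-62],st)
    sgn=np.sign((np.array(g)-pv)@[vx,vy]);t=t*sgn
    # ball radius in px from 8 mm at its range
    q=proj(n,np.array(guess)+[8,0,0],st)-proj(n,guess,st);q2=proj(n,np.array(guess)+[0,8,0],st)-proj(n,guess,st)
    r=max(np.hypot(*q),np.hypot(*q2))
    c=P[t>t.max()-2*r].mean(0)
    return c,len(P),r,g
if __name__=="__main__":
    for n in sys.argv[1:]:
        s=manip.state();im=viewer.capture(n);b=ball(n,im,s)
        print(n,np.round(s["ee_pos"],1),b)
        obs=pickle.load(open("obs.pkl","rb")) if os.path.exists("obs.pkl") else []
        if b: obs.append((n,s,b[0]))
        pickle.dump(obs,open("obs.pkl","wb"))
    pickle.dump((s,im),open(f"last{len(obs)}.pkl","wb"))
    A=np.zeros((3,3));v=np.zeros(3);rs=[ray(n,u,s) for n,s,u in obs]
    for o,d in rs:
        Q=np.eye(3)-np.outer(d,d);A+=Q;v+=Q@o
    x=np.linalg.solve(A,v);print(x.round(1),[round(float(np.linalg.norm(np.cross(x-o,d))),1) for o,d in rs])
E
python3 -m creep '0 -0.0385 0 0 0; 0 -0.0385 0 0 0; 0 -0.0385 0 0 0; 0 -0.0385 0 0 0; 0 0 0 0 0; 0 0 0 0 0' && python3 pt.py side scene wrist
```

```text
t: 12.08
ee_pos: [574.6, 50.6, 298.4]
tcp_rot: [-2.211, -2.23, 0.001]
ft_force: [-0.2, 0.9, 0.6]
finger_gap: 1.0
finger_force: 0.0
side [574.6  50.6 298.4] (array([281.5, 188.5]), 77, np.float64(2.3832006270282866), array([280, 188]))
scene [574.6  51.3 298.7] (array([224.72727273, 197.27272727]), 32, np.float64(2.2177521042468387), array([234, 197]))
wrist [574.7  51.6 298.8] (array([120.68      , 269.29333333]), 97, np.float64(6.2261377863037), array([156, 284]))
[422.4 -86.7 143.4] [23.3, 20.0, 24.7]
```

```bash
python3 -m creep '0 -0.04 0 0 -0.07; 0 -0.04 0 0 -0.07; 0 -0.04 -0.006 0 0; 0 0 0 0 0; 0 0 0 0 0' && python3 pt.py wrist && python3 -m creep '0 -0.04 -0.01 0 0; 0 -0.04 -0.01 0 0; 0 -0.04 -0.01 0 0; 0 -0.035 0 0 0; 0 0 0 0 0; 0 0 0 0 0' && python3 pt.py side wrist scene
```

```text
t: 12.85
ee_pos: [578.4, -68.8, 299.2]
tcp_rot: [-2.049, -2.381, -0.001]
ft_force: [0.0, -0.6, -0.3]
finger_gap: 1.001
finger_force: 0.0
wrist [578.4 -68.8 299.2] (array([135.29285714, 178.92142857]), 382, np.float64(7.152909304685313), array([139, 179]))
[427.  -89.  140.4] [20.0, 18.9, 29.8, 14.4]
t: 13.65
ee_pos: [572.0, -225.7, 299.3]
tcp_rot: [-2.048, -2.382, -0.002]
ft_force: [-0.0, -0.2, 0.5]
finger_gap: 1.002
finger_force: 0.0
side [ 572.  -225.7  299.3] (array([281.78571429, 188.92857143]), 75, np.float64(2.3832006270282866), array([280, 188]))
wrist [ 572.  -225.5  299.5] (array([146.67169811,  23.59245283]), 376, np.float64(9.342048265457), array([150,  25]))
scene [ 572.  -225.6  299.5] None
[433.7 -87.9 144.1] [12.4, 23.8, 34.2, 9.7, 10.9, 10.4]
```

```bash
ls last*; sed -i 's/    r=max.*/    r=min(np.hypot(*q),np.hypot(*q2))/' pt.py
python3 - <<'E'
from pt import *
obs=pickle.load(open("obs.pkl","rb"))
s0=obs[0][1]
L=[]
s,im=pickle.load(open("w1.pkl","rb"));L.append(("wrist",s,im))
s,im=pickle.load(open("last4.pkl","rb"));L.append(("wrist",s,im))
for n in("scene","side"):L.append((n,s0,np.load(n+"0.npy")))
res=[]
for n,s,im in L:
    b=ball(n,im,s);print(n,b);res.append((n,s,b[0]))
res.append(("wrist",obs[4+0][1] if obs[4][0]=="wrist" else obs[5][1],None))
res=res[:-1]+[o for o in obs[4:] if o[0]=="wrist"]
pickle.dump(res,open("good.pkl","wb"))
def solve(ix):
    A=np.zeros((3,3));v=np.zeros(3);rs=[ray(*[res[i][k] for k in(0,2,1)]) for i in ix]
    for o,d in rs:
        Q=np.eye(3)-np.outer(d,d);A+=Q;v+=Q@o
    x=np.linalg.solve(A,v);print(ix,x.round(1),[round(float(np.linalg.norm(np.cross(x-o,d))),1) for o,d in rs])
N=len(res);solve(range(N));
import itertools
for a in itertools.combinations(range(N),2):solve(a)
# handle mask in last wrist image
E
```

```text
last3.pkl
last4.pkl
last6.pkl
wrist (array([272.01169591,  51.03508772]), 335, np.float64(7.253702081849155), array([273,  52]))
wrist (array([135.54814815, 178.97037037]), 382, np.float64(6.802866431437619), array([139, 179]))
scene (array([224.72727273, 197.27272727]), 32, np.float64(2.1985038194980127), array([234, 197]))
side (array([281.5       , 188.28571429]), 81, np.float64(1.84534207478706), array([280, 188]))
range(0, 5) [440.7 -93.8 145.1] [7.2, 5.2, 24.4, 6.8, 6.3]
(0, 1) [445.8 -89.1 147.1] [0.6, 0.6]
(0, 2) [ 439.7 -108.   176.9] [13.9, 13.9]
(0, 3) [446.2 -89.5 147.1] [0.0, 0.0]
(0, 4) [446.2 -89.8 147.9] [0.1, 0.1]
(1, 2) [421.9 -99.2 119.6] [11.1, 11.1]
(1, 3) [445.8 -88.3 148.3] [0.0, 0.0]
(1, 4) [444.8 -89.4 145.1] [0.3, 0.3]
(2, 3) [ 435.  -101.6  145. ] [15.3, 15.3]
(2, 4) [402.4 -76.2  70.3] [13.4, 13.4]
(3, 4) [446.1 -89.7 147. ] [0.2, 0.2]
```

```bash
python3 grab.py w5
python3 - <<'E'
from pt import *
tip=np.array([446,-89.4,147.2])
s0,_=pickle.load(open("w1.pkl","rb"))
V=[("wrist",)+pickle.load(open(f,"rb")) for f in("w1.pkl","last4.pkl","w5.pkl")]+[("side",s0,np.load("side0.npy"))]
N=[]
for n,s,im in V:
    h=cv2.cvtColor(im,cv2.COLOR_RGB2HSV);m=((h[...,0]<8)|(h[...,0]>172))&(h[...,1]>150)&(h[...,2]>60)
    g=proj(n,tip,s);e=proj(n,tip-[73,11,66],s);yy,xx=np.nonzero(m);P=np.c_[xx,yy].astype(float)
    a=(e-g);l=np.hypot(*a);a/=l;t=(P-g)@a;o=abs((P-g)@[-a[1],a[0]])
    P=P[(t>.15*l)&(t<.85*l)&(o<.15*l+3)]
    vx,vy,x,y=cv2.fitLine(P.astype(np.float32),2,0,.01,.01).ravel()
    k=np.cross(ray(n,(x-10*vx,y-10*vy),s)[1],ray(n,(x+10*vx,y+10*vy),s)[1]);N.append(k/np.linalg.norm(k));print(n,len(P))
import itertools
for c in [(0,1),(0,2),(0,3),(1,2),(1,3),(2,3),(0,1,2,3)]:
    d=np.linalg.svd(np.array([N[i] for i in c]))[2][-1];d*=np.sign(d[0])
    print(c,d.round(3),"pitch",np.arctan2(d[2],np.hypot(d[0],d[1])).round(3),"yaw",np.arctan2(d[1],d[0]).round(3))
# handle
for n,s,im in V[:3]:
    g=proj(n,np.array([570,-224,124]),s);gray=cv2.cvtColor(im,cv2.COLOR_RGB2GRAY)
    m=(gray<75).astype(np.uint8);nn,lab,st,cc=cv2.connectedComponentsWithStats(m)
    c=[i for i in range(1,nn) if 150<st[i,4]<6000 and np.hypot(*(cc[i]-g))<60]
    for i in c:
        ys,xs=np.nonzero(lab==i);b=cv2.minAreaRect(np.c_[xs,ys].astype(np.float32));print("handle",g.round(),st[i].tolist(),b)
        ax=cv2.fitLine(np.c_[xs,ys].astype(np.float32),2,0,.01,.01).ravel()
        t=(xs-ax[2])*ax[0]+(ys-ax[3])*ax[1]
        q=[plane(n,ax[2:]+ax[:2]*tt,124,s) for tt in(t.min(),t.max())];print([x.round(1) for x in q],((q[0]+q[1])/2).round(1),"yaw",(np.arctan2(*(q[1]-q[0])[1::-1])%np.pi-np.pi/2).round(3),np.linalg.norm(q[1]-q[0]).round(1))
    print("white lid frac dark",m.mean())
E
```

```text
[ 571.9 -225.9  299.6] [2.047e+00 2.383e+00 1.000e-03] 13.8 [ 0.75829539  0.50987976 -0.72097121  1.40650816  0.33610671  1.34956845
  0.17862643]
wrist 152
wrist 179
wrist 144
side 43
(0, 1) [0.872 0.06  0.486] pitch 0.507 yaw 0.069
(0, 2) [0.908 0.08  0.412] pitch 0.425 yaw 0.088
(0, 3) [0.827 0.039 0.56 ] pitch 0.595 yaw 0.047
(1, 2) [0.878 0.055 0.475] pitch 0.495 yaw 0.063
(1, 3) [0.758 0.133 0.638] pitch 0.692 yaw 0.174
(2, 3) [0.836 0.025 0.548] pitch 0.58 yaw 0.03
(0, 1, 2, 3) [0.844 0.046 0.535] pitch 0.565 yaw 0.054
handle [340. 184.] [327, 135, 30, 97, 947] ((341.03790283203125, 183.0806884765625), (17.4052791595459, 96.56963348388672), 8.530765533447266)
[array([ 583.9, -291.7,  124. ]), array([ 565.4, -160.5,  124. ])] [ 574.7 -226.1  124. ] yaw 0.14 132.5
white lid frac dark 0.4056498209635417
white lid frac dark 0.3506978352864583
handle [254. 172.] [253, 118, 12, 109, 1107] ((258.54296875, 171.97964477539062), (10.742250442504883, 108.03937530517578), 1.2188751697540283)
[array([ 584.5, -292.6,  124. ]), array([ 566.6, -160.8,  124. ])] [ 575.5 -226.7  124. ] yaw 0.135 133.1
white lid frac dark 0.371337890625
```

Run:
```python
from pt import *
tip=np.array([446,-89.4,147.2]);yaw=.138
ey=np.array([-np.sin(yaw),np.cos(yaw),0])
s0,_=pickle.load(open("w1.pkl","rb"))
V=[("wrist",)+pickle.load(open(f,"rb")) for f in("w1.pkl","last3.pkl","last4.pkl","w5.pkl")]+[("side",s0,np.load("side0.npy")),("side",s0,np.load("side2.npy")),("scene",s0,np.load("scene0.npy"))]
for n,s,im in V:
    h=cv2.cvtColor(im,cv2.COLOR_RGB2HSV);m=((h[...,0]<8)|(h[...,0]>172))&(h[...,1]>130)&(h[...,2]>40)
    g=proj(n,tip,s);e=proj(n,tip-[77,11,66],s);yy,xx=np.nonzero(m);P=np.c_[xx,yy].astype(float)
    a=(e-g);l=np.hypot(*a);a/=l;t=(P-g)@a;o=abs((P-g)@[-a[1],a[0]])
    ok=(o<.2*l+3)&(t>-.3*l)&(t<1.3*l)
    # weighted per-bin midline
    B=[]
    Q=P[ok&(t>.12*l)&(t<.9*l)]
    if len(Q)<10: print(n,len(Q));continue
    vx,vy,x,y=cv2.fitLine(Q.astype(np.float32),cv2.DIST_HUBER,0,.01,.01).ravel()
    k=np.cross(ray(n,(x-10*vx,y-10*vy),s)[1],ray(n,(x+10*vx,y+10*vy),s)[1]);k/=np.linalg.norm(k)
    d=np.cross(k,ey);w=np.linalg.norm(d);d/=w;d*=np.sign(d[0])
    cam=ray(n,(0,0),s)[0]
    print(n,len(Q),"len px",l.round(),"weight",w.round(2),"pitch",np.arcsin(d[2]).round(3),"t range",t[ok].min().round(1),t[ok].max().round(1),"cam",cam.round())
```

```text
wrist 212 len px 62.0 weight 0.24 pitch 0.747 t range -7.3 70.3 cam [ 440. -152.  475.]
wrist 49 len px 41.0 weight 0.45 pitch -0.859 t range 30.2 47.8 cam [573. 127. 443.]
wrist 241 len px 39.0 weight 0.43 pitch 0.631 t range -7.9 50.0 cam [566.   5. 443.]
wrist 235 len px 47.0 weight 0.45 pitch 0.706 t range -8.6 58.1 cam [ 560. -152.  443.]
side 61 len px 29.0 weight 0.73 pitch 0.652 t range -2.0 31.3 cam [  66.  884. 1156.]
side 57 len px 29.0 weight 0.73 pitch 0.663 t range -2.0 30.6 cam [  66.  884. 1156.]
scene 25 len px 18.0 weight 0.64 pitch 0.662 t range -2.0 19.9 cam [ 893. -551. 1225.]
```

The pointer is near 0.68 rad; I'll check that against the raised lid directly. The handle is at (575, −226), yaw 0.138. Grasping it.

```bash
python3 -m creep '0 -0.001 0.003 0.05 0.014; 0 0 0 0.05 0; 0 0 0 0.05 0; 0 0 0 0.03 0; 0 0 0 0.0145 0; 0 0 0 0 0; 255 0 0 0 0; 255 0 0 0 0; 255 0 0 0 0; 255 0 0 0 0' && python3 -m creep '255 0 0 0 0; 255 0 0 0 0; 255 0 0 0 0'
```

```text
t: 15.1
ee_pos: [576.5, -228.4, 105.5]
tcp_rot: [2.066, 2.363, 0.004]
ft_force: [20.6, 1.0, 0.6]
finger_gap: 0.143
finger_force: 10.1
t: 15.48
ee_pos: [577.2, -228.3, 105.5]
tcp_rot: [2.065, 2.363, 0.006]
ft_force: [6.0, -0.2, -1.5]
finger_gap: 0.119
finger_force: 58.4
```

```bash
python3 -m creep '255 0 -0.0043 -0.016 0; 255 0 -0.0057 -0.0155 0; 255 0 -0.007 -0.015 0; 255 0 -0.0082 -0.0144 0; 255 0 0 0 0' && python3 -m creep '255 0 -0.0094 -0.0136 0; 255 0 -0.0105 -0.0128 0; 255 0 -0.0116 -0.0119 0; 255 0 -0.0125 -0.0108 0; 255 0 0 0 0; 255 0 0 0 0; 255 0 0 0 0'
python3 - <<'E'
from h import *
for n in("side","scene"):np.save(n+"5.npy",viewer.capture(n))
im=np.load("side5.npy")[130:240,220:340,::-1]
cv2.imwrite("pics/side5.png",cv2.convertScaleAbs(cv2.resize(im,None,fx=5,fy=5,interpolation=cv2.INTER_CUBIC),alpha=1.3))
E
python3 grab.py w6
```

```text
t: 16.1
ee_pos: [552.5, -231.7, 167.5]
tcp_rot: [2.064, 2.361, 0.007]
ft_force: [7.1, 0.9, -1.2]
finger_gap: 0.112
finger_force: 59.0
t: 16.98
ee_pos: [510.7, -237.3, 217.0]
tcp_rot: [2.061, 2.36, 0.009]
ft_force: [9.9, 1.3, 8.2]
finger_gap: 0.116
finger_force: 59.5
[ 510.8 -237.3  216.9] [2.061 2.36  0.009] 17.075 [ 0.86220523  0.48356411 -0.72177861  1.69369304  0.35280241  1.08829553
  0.169263  ]
```

View pics/side5.png

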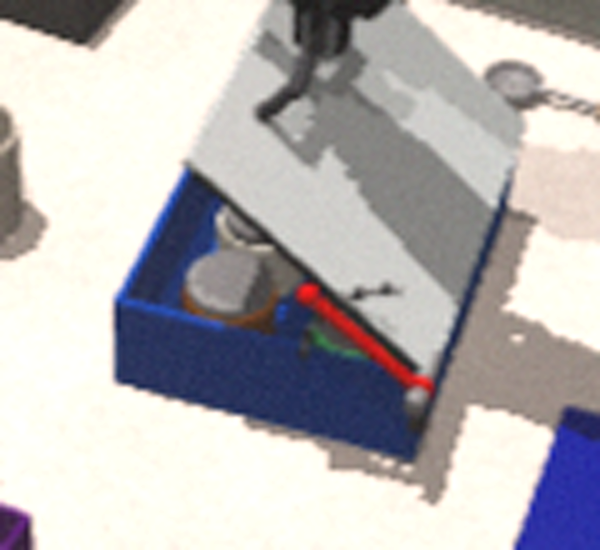

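The lid is up with its edge close to the red pointer: edge from (257,163) to (305,205), pointer from (282,189) to (306,207). I'll measure both slopes the same way.

Run:
```python
from pt import *
yaw=.138;ey=np.array([-np.sin(yaw),np.cos(yaw),0]);ex=np.array([np.cos(yaw),np.sin(yaw),0])
H=np.array([389,-254,81.])
im=np.load("side5.npy");g=cv2.cvtColor(im,cv2.COLOR_RGB2GRAY).astype(float)
s=manip.state()
def pitch(n,Q):
    vx,vy,x,y=cv2.fitLine(np.array(Q,np.float32),cv2.DIST_HUBER,0,.01,.01).ravel()
    k=np.cross(ray(n,(x-10*vx,y-10*vy),s)[1],ray(n,(x+10*vx,y+10*vy),s)[1]);d=np.cross(k,ey);d/=np.linalg.norm(d);d*=np.sign(d[0])
    return np.arcsin(d[2]).round(3),(vy/vx).round(3),(x,y)
E=[]
for v in range(166,200):
    xe=257.4+(v-162.6)*(220/205.)   # predicted
    seg=np.array([g[v,int(xe)+i] for i in range(-6,9)]);d=np.diff(seg);j=d.argmax()
    if d[j]>15:
        w=np.clip(d[max(j-1,0):j+2],0,None);E.append((int(xe)-6+.5+(np.arange(max(j-1,0),max(j-1,0)+len(w))*w).sum()/w.sum(),v))
E=np.array(E);print(len(E),E[::5].round(1).tolist());print("lid edge",pitch("side",E))
h=cv2.cvtColor(im,cv2.COLOR_RGB2HSV);m=((h[...,0]<8)|(h[...,0]>172))&(h[...,1]>130)&(h[...,2]>40)
yy,xx=np.nonzero(m);k=(xx>283)&(xx<306)&(yy>188)&(yy<209);print("ptr",pitch("side",np.c_[xx[k],yy[k]]))
yb=lambda n,uv,yo:(lambda o,d:o+d*((yo-(o-H)@ey)/(d@ey))-H)(*ray(n,uv,s))
# lid top-face edge points in plane y=140
for u in E[::6]:
    p=yb("side",u,140);print((p@ex).round(1),p[2].round(1))
for nm,u,yo in(("tip",(281.5,188.3),153),("corner",(257.4,162.6),140)):
    p=yb("side",u,yo);print(nm,(p@ex).round(1),p[2].round(1))
```

```text
34 [[262.2, 166.0], [267.6, 171.0], [273.4, 176.0], [278.6, 181.0], [284.4, 186.0], [290.6, 191.0], [295.5, 196.0]]
lid edge (np.float64(0.667), np.float32(0.886), (np.float32(280.18362), np.float32(182.1)))
ptr (np.float64(0.617), np.float32(0.815), (np.float32(293.55804), np.float32(198.47986)))
151.7 127.3
129.6 108.5
105.7 89.8
81.0 71.1
56.1 52.3
33.7 32.2
tip 79.8 64.0
corner 168.3 136.7
```

Run:
```python
from pt import *
s,im=pickle.load(open("w6.pkl","rb"))
print(proj("wrist",(446,-89.4,147.2),s),proj("wrist",(367,-101,81),s),"corner",proj("wrist",(389+166*.99-139*.1366,-254+166*.1366+139*.99,225),s),"hinge+",proj("wrist",(389-19,-254+139,89),s))
yaw=.138;ey=np.array([-np.sin(yaw),np.cos(yaw),0]);ex=np.array([np.cos(yaw),np.sin(yaw),0])
# joint fit: tip + rod lines, unknown pointer angle and pivot (x,y,z), length 100, over all good views
from scipy.optimize import least_squares
s0,i0=pickle.load(open("w1.pkl","rb"))
V=[("wrist",s0,i0)]+[("wrist",)+pickle.load(open(f,"rb")) for f in("last4.pkl","w5.pkl")]+[("side",s0,np.load("side0.npy")),("side",s0,np.load("side2.npy")),("side",s0,np.load("side5.npy"))]
D=[]
for n,ss,im in V:
    b=ball(n,im,ss,(446,-89.4,147.2))
    h=cv2.cvtColor(im,cv2.COLOR_RGB2HSV);m=((h[...,0]<8)|(h[...,0]>172))&(h[...,1]>130)&(h[...,2]>40)
    g=proj(n,(446,-89.4,147.2),ss);e=proj(n,(367,-101,81),ss);a=e-g;l=np.hypot(*a);a/=l
    yy,xx=np.nonzero(m);P=np.c_[xx,yy]-g;t=P@a;o=P@[-a[1],a[0]];k=(abs(o)<.2*l+3)&(t>.2*l)&(t<.8*l)
    q=[]
    for lo,hi in((.2,.35),(.35,.5),(.5,.65),(.65,.8)):
        kk=k&(t>=lo*l)&(t<hi*l)
        if kk.sum()>3:q.append(np.array([xx[kk].mean(),yy[kk].mean()]))
    D.append((n,ss,b[0],q))
def res(p,yawfit=False):
    A=np.r_[p[:3]];ang=p[3];d=np.cos(ang)*ex+[0,0,np.sin(ang)];L=p[4];r=[]
    for n,ss,b,q in D:
        T=proj(n,A+L*d,ss);B=proj(n,A,ss);f=1 if n=="wrist" else 1
        r+=list((T-b)*f);u=(B-T)/np.hypot(*(B-T))
        r+=[((x-T)@[-u[1],u[0]])*f for x in q]
    return np.r_[r,(p[4]-100)/1.5,(p[2]-81)/2,(p[0]-366.5)/3,(p[1]+101)/3]
f=least_squares(res,[367,-101,81,.68,100],loss="soft_l1");c=np.linalg.inv(f.jac.T@f.jac)
print(f.x.round(3),np.sqrt(np.diag(c)).round(3),"res",f.fun.round(1))
```

```text
[187.90711948 -18.53498278] [114.91626855  15.26805468] corner [361.63755266 -55.47674009] hinge+ [114.25866897  30.97226993]
[367.485 -99.871  84.141   0.672 100.947] [1.905 0.425 1.781 0.023 1.74 ] res [-0.4 -0.6  0.5  2.   1.5 -1.8  0.5  0.2  0.1 -0.1 -0.3 -0.4 -0.7 -0.7
  0.5  2.1 -0.1 -2.   0.1  0.2 -0.  -0.   0.  -0.   0.1 -0.2 -0.1 -0.
  0.   0.1  0.6  0.1 -0.1 -0.1 -0.4 -0.4  0.6  1.6  0.3  0.4]
```

The joint pointer fit gives 0.672 ± 0.02 rad. The lid is at 0.676 by the arm pose and 0.667 by its edge in the side view, so they line up. One hold check, then hand in.

```bash
python3 -m creep '255 0 0 0 0; 255 0 0 0 0; 255 0 0 0 0; 255 0 0 0 0' && python3 -c "
from cell import manip
print(manip.close_job())"
```

```text
t: 17.62
ee_pos: [510.8, -237.3, 216.9]
tcp_rot: [2.061, 2.36, 0.009]
ft_force: [9.4, 0.4, 7.5]
finger_gap: 0.117
finger_force: 59.5
the job is handed in; nothing more can be done
None
```

The job is handed in at 17.6 s: the purple caddy hangs by its bar across both prongs of the steel stand, and the gripper holds the lid at about 0.67 rad, against a pointer measured at 0.67 ± 0.02 rad.

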